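# Load a reagent cartridge under a spring-closed flap

### The arm

A 7-joint arm with a two-finger parallel gripper is mounted at the origin on the work surface. World frame = base frame: x ahead of the robot, y to its left, z up, the work surface at z = 0. Lengths are in m, angles in rad, forces in N, time in s.
With the tool pointing down it reaches from about 0.425 to 0.825 m from the base axis. Payload 3.6 kg.
Tool frame: the origin (TCP) lies midway between the tips of the shut fingers; the grasp point (between the pads) lies 19 mm behind it; z points along the fingers, y is the direction in which the jaws open and shut (so a half turn about z gives the same grasp; the last joint's range is limited). The gripper opens to 85 mm and grips with 20 to 120 N. Pads are 22 mm wide; open, the fingers measure 114 mm over their backs; the gripper's body (76 mm by 85 mm) begins 54 mm behind the grasp point. The pads swing forward as they close: fully open they stand 13 mm farther back than shut.
Start: joints at [1.135, 0.615, -0.013, 1.423, 0.008, 1.103, -0.04], TCP at [0.258, -0.596, 0.231] pointing down, gripper open.
Joint ranges: [-3.12, 3.12], [-0.3, 2.06], [-1.34, 1.32], [0.26, 2.42], [-1.36, 4.5], [0.01, 1.98], [-2.84, 2.84]. Speed limits (rad/s): [2.79, 2.79, 3.14, 3.14, 3.14, 3.14, 3.14].

### API

Orientations are given as a unit quaternion [w, x, y, z].
In Python, from workcell import arm, get_image, recognise, silhouettes gives the robot as it stands. The module is installed in compiled form; this text tells all that it offers.
- The arm moves only by the shell command python3 -m handwheel 'ROWS' [OPENING]. ROWS is JSON, a list that holds one entry, the list of rows, each a list of 4 numbers: the shift along the tool's x, y, z in cm, then the turn about the tool's z in degrees. In form: [[[dx, dy, dz, twist], ...]]. A call has 1 to 8 rows; each row is the pose to reach, as a shift and turn from the pose commanded when the call began, along the tool's axes at that moment; what a row does not reach only later rows make up. A row lasts 1/12 s, in which the tool goes at most 41.7 mm and 7.16 degrees, less where a joint would pass 70% of its speed; a pose out of reach is approached as far as the arm can. A call with a gripper value outside its range is refused whole. OPENING is the finger opening in cm, from 0 to 8.54, set as the call begins (- or left out, the last holds). The fingers move at their own pace and stop on an object; the grip force is fixed at half the most. Time passes only in rows, so rows that repeat a pose let the fingers close. It gives the time, the measured TCP pose, the force and the opening at its end, in the units of the state.
- arm.get_state(): the state, without advancing time (a new reading comes with each control period).
- get_image(name): name is "scene" or "top"; returns a dict with "color" (400x640x3 uint8, red, green, blue), "z_map" (400x640 float32, m along the optical axis (not along the pixel's ray), 0 where there is no reading), "fx", "fy", "cx", "cy" (pixels), "k1" (the pictures are not rectified: a ray, as slopes to the right and down, at radius r is drawn at 1 + k1 r^2 times it, then the intrinsics apply), "rvec" (rotation vector, rad) and "tvec" (3), from world to camera coordinates, as OpenCV has them. Camera axes: x right, y down, z forward; pixel columns grow to the right and rows downward; lengths in m; the calibration is good to about 2 mm. A picture is of the moment at which its call begins.
- arm.finish_job(): hands the job in, once; it reports no verdict.
Trained networks look in a picture, given as the dict that the camera call returned (one of the last four; its "shot" number tells which), for a name from the list of things; names that differ only in an ending like _2 or _b are one class to them, and where a whole thing is asked for, a point or a joint stands for the part that bears it (a point fixed in the world has none). Each returns a list of dicts, best first, with "p" (0 to 1); they miss things now and then, are a little off and sometimes report something else, mostly with a low value. They report only what shows in the picture. A call takes as long as a camera call. They do not tell look-alikes from the thing itself.
- recognise(picture, query): "location" ([x, y, z] in m, in world coordinates, good to about 4 mm: the middle of the surface that is visible of it).
- silhouettes(picture, query): "region" (400x640 bool, what is visible of it).
The state is a dict: "time": time; "qpos": joint angles; "qvel": joint speeds; "effort": joint torques, N m; "position": TCP position; "orientation": TCP orientation; "contact_force": force on the tool from outside, world axes, zero at the start; "torque": the same for the moment, N m; "gripper_width": finger opening in m.
Only numpy, scipy, OpenCV 4.12 (cv2) and the standard library are available. Lean on these libraries where they do the work, as an engineer would, in place of code of your own. Each camera call takes 0.05 s, during which the arm holds its last target.

### The job

Load the reagent cartridge into the bay: press the paddle down with one fingertip to hold the spring-closed flap open, and with the other fingertip push the cartridge by its upright tab along the lane, under the flap, until it is fully home against the stop; then let the flap close behind it. Keep the flap well open until the cartridge is home so that it never knocks or rests on it, push without pinching, lifting or tipping the cartridge, and leave the other things on the bench where they are.

Things in the scene. Friction and masses are not known exactly. Their poses are not given: they have to be found in the camera images.
- bay: Fixed white loading bay with a straight lane. Origin: on the table, on the lane's centreline, under the front face of the flap's lip (the mouth). x is the push direction, y left of it, z up. Base plate x=-207 to +88, y=-36 to +109 mm; its top, z=6 mm, is the lane floor. Lane 43 mm wide between rails 5 mm thick, up to z=14 mm. Pocket walls behind the mouth reach z=32 mm.
- stop (a point): Centre of the face of the stop wall at the end of the pocket, bay x=+68 mm, z=19 mm. The cartridge is home when its nose touches it: the cartridge's origin is then at bay x=+13 mm, the rear face of its tab at bay x=-42 mm (the tab stays outside the flap), and the flap's lip can come down just behind its body.
- flap (a joint): Opening angle of the steel flap in rad: 0 shut, 0.65 fully open (hard stop). Right of its hinge a cover plate roofs the pocket, with a front lip hanging down; left of it is a sloping paddle. Pressing the paddle down opens the flap; a spring shuts it when released. Full opening takes about 5 N, 30 mm from the hinge. The lip is clear of the cartridge's body above 0.42 rad.
- hinge (a point): Point on the flap's hinge line, level with the mouth, at bay y=45, z=36 mm. The hinge runs parallel to the lane (bay x axis), on its left, between two posts 44 mm high at bay x=-199 and +76 mm. The cover plate spans bay x=0 to 66 mm and reaches to y=-26 mm, 35 to 38 mm high when shut, its outer edge 80 mm high when open.
- lip (a point): Middle of the lower edge of the flap's front lip (3 mm thick, 35 mm wide), at bay y=-2 mm. Shut, it hangs down to z=15.5 mm at the mouth and bars the cartridge's body, but passes freely over its tail; it swings up sideways about the hinge.
- paddle (a point): Point on the paddle's upper face, 27 mm from the hinge line, at bay x=-100 mm; moves with the flap. The paddle is a smooth steel plate 3 mm thick, 183 mm long (bay x=-190 to -7 mm), from 4 to 50 mm from the hinge. It slopes up at 0.65 rad when shut and is level when fully open (y=49 to 95 mm, top at z=37.5 mm); a fingertip can slide along it while holding it down.
- cartridge: Loose grey plastic cartridge, about 160 g, in the lane before the mouth, x axis along the lane, nose to +x. Origin: underside, middle of its length. 110 mm long, 40 wide. Front 60 mm (x=-5 to +55): body, 22 mm high with two black caps; behind it a tail plate 5 mm high; at the rear (x=-55 to -51) an upright tab 40 wide, 4 thick, its top 59 mm above the underside.
- tab (a point): Centre of the width of the tab's rear face (the face to push), 45 mm above the cartridge's underside.
- cup: Bystander: capped specimen jar, 52 mm across, 58 mm tall, on the right of the lane. Origin: centre of its underside.
- vial: Bystander: amber vial, 26 mm across, 45 mm tall, on the right of the bay. Origin: centre of its underside.
- rack: Bystander: white rack of sample tubes, 200 x 60 mm, 84 mm tall. Origin: centre of its underside.
- tape: Bystander: roll of tape, 70 mm across, 18 mm high. Origin: centre of its underside.
- mouse: Bystander: computer mouse, 100 x 58 mm, 32 mm high. Origin: centre of its underside.
- timer: Bystander: small bench timer, 50 x 70 mm, 30 mm high. Origin: centre of its underside.
Things that resemble listed ones, but are neither listed nor needed, are in the scene too. What is shaped like the cartridge but yellow is not meant.

How it is judged:
On the way, in this order (a step that is already met when the one before it is completed fails the run):
1. a finger holds the flap open while the cartridge's nose is still outside the mouth (value of joint flap above 0.36 rad and contact force between the fingers and flap above 0.2 N and x of cartridge in the frame of bay below -0.05 m), for 0.1 s.
2. with the flap still held open by a finger, the cartridge is on its way under it (value of joint flap above 0.36 rad and contact force between the fingers and flap above 0.2 N and x of cartridge in the frame of bay above -0.02 m), for 0.1 s.
3. the cartridge is home while a finger still holds the flap open (value of joint flap above 0.36 rad and contact force between the fingers and flap above 0.2 N and x of cartridge in the frame of bay above 0.009 m), for 0.1 s.
At the end, for the whole second after the job is handed in: The cartridge lies flat in the pocket within 4 mm of the stop wall, at rest, and the flap is shut (below 0.05 rad) behind its body (x of cartridge in the frame of bay between 0.009 and 0.017 m and y of cartridge in the frame of bay between -0.005 and 0.005 m and z of cartridge in the frame of bay below 0.009 m and value of joint flap below 0.05 rad and linear speed of cartridge below 0.01 m/s); the robot touches nothing.
It fails at once if the flap knocks against, rests on or is rammed by the cartridge (more than 2 N) (contact force between flap and cartridge above 2 N).
It fails at once if the cartridge is lifted off the lane (more than 8 mm) (z of cartridge in the frame of bay above 0.014 m).
It fails at once if the cartridge is tipped (more than 0.2 rad) (angle between cartridge's own z axis and vertical above 0.2 rad).
It fails at once if a bystander is shifted by more than 20 mm (distance of any of cup, vial, rack, tape, mouse, timer from where it was at the start of the episode above 0.02 m).
It also fails if it takes over 45 s, if anything falls off the work surface, if the arm or the gripper's body presses on something with over 40 N, if the wrist force passes 120 N, or if a joint passes its speed limit or range.

## Working session

There is one attempt and no reset: what is moved stays moved. The work goes in short steps, Python scripts to look and compute and a shell command to move; the robot and the scene stay as the last step left them, time stands still between calls to the robot, and variables do not carry over. Pictures are saved under pics/ and viewed, and the job is handed in when it is done.

```bash
mkdir -p pics; ls; cat > h.py <<'E'
import numpy as np, cv2
from workcell import arm, get_image, recognise, silhouettes
def save(p,n): cv2.imwrite('pics/'+n+'.png', cv2.cvtColor(p['color'],cv2.COLOR_RGB2BGR))
def cloud(p):
    H,W=p['z_map'].shape
    u,v=np.meshgrid(np.arange(W),np.arange(H))
    K=np.array([[p['fx'],0,p['cx']],[0,p['fy'],p['cy']],[0,0,1.]])
    n=cv2.undistortPoints(np.stack([u.ravel(),v.ravel()],1).astype(np.float64)[:,None],K,np.array([p['k1'],0,0,0.]))[:,0]
    z=p['z_map'].ravel()
    c=np.stack([n[:,0]*z,n[:,1]*z,z],1)
    R=cv2.Rodrigues(np.array(p['rvec'],float))[0]
    w=(c-np.array(p['tvec']).ravel())@R
    w[z==0]=np.nan
    return w.reshape(H,W,3)
def project(p,X):
    K=np.array([[p['fx'],0,p['cx']],[0,p['fy'],p['cy']],[0,0,1.]])
    return cv2.projectPoints(np.array(X,float).reshape(-1,3),np.array(p['rvec'],float),np.array(p['tvec'],float),K,np.array([p['k1'],0,0,0.]))[0][:,0]
E
python3 - <<'E'
from h import *
print(arm.get_state())
for n in ['scene','top']:
    p=get_image(n); save(p,n+'1')
    print(n,p['fx'],p['k1'],p['rvec'],p['tvec'])
    for q in ['bay','flap','paddle','cartridge','tab','lip','hinge','stop','cup','vial','rack','tape','mouse','timer']:
        for r in recognise(p,q)[:3]:
            print(q,round(r['p'],2),np.round(r['location'],3),project(p,r['location']).round()[0])
E
```

```text
pics
{'time': 0.0, 'qpos': array([ 1.13546661,  0.61591583, -0.01263718,  1.42493916,  0.0080758 ,
        1.10338016, -0.04037137]), 'qvel': array([ 0.00119717, -0.00079317,  0.00039234, -0.00120401, -0.0001731 ,
       -0.00050957, -0.00172223]), 'effort': array([-6.07630463e-04, -4.69214845e+01,  2.59200046e-01, -1.71037853e+01,
        1.00322423e-02,  9.64196865e-03,  6.53671464e-06]), 'position': array([ 0.25811361, -0.59570699,  0.23012693]), 'orientation': array([-1.26917796e-03,  9.79168804e-01,  2.03043768e-01, -2.65376063e-04]), 'contact_force': array([0.1851325 , 0.19840918, 1.02012772]), 'torque': array([ 0.0326977 , -0.01192278, -0.00353993]), 'gripper_width': 0.08538925152474616}
scene 444.53969703011455 -0.10505438980742576 [ 2.26192818  0.93103862 -0.37408103] [-0.37192372 -0.24098192  1.61168079]
bay 0.9 [0.612 0.112 0.016] [370. 204.]
bay 0.44 [0.6   0.128 0.044] [371. 193.]
flap 0.73 [0.604 0.127 0.042] [372. 194.]
paddle 0.77 [0.601 0.13  0.044] [372. 193.]
cartridge 0.8 [0.546 0.075 0.026] [346. 197.]
cartridge 0.57 [ 0.62  -0.144  0.016] [311. 255.]
tab 0.88 [0
[... 834 characters left out ...]

paddle 0.72 [0.595 0.13  0.041] [251. 191.]
cartridge 0.83 [0.554 0.075 0.027] [270. 207.]
cartridge 0.59 [ 0.606 -0.143  0.021] [346. 189.]
tab 0.8 [ 0.611 -0.141  0.019] [346. 188.]
tab 0.76 [0.556 0.075 0.025] [271. 206.]
tab 0.69 [0.578 0.111 0.006] [259. 200.]
lip 0.71 [0.589 0.132 0.044] [250. 193.]
lip 0.65 [0.43  0.404 0.029] [153. 249.]
hinge 0.9 [0.578 0.111 0.003] [259. 200.]
stop 0.95 [0.578 0.115 0.005] [258. 200.]
cup 0.76 [ 0.523 -0.032  0.061] [308. 215.]
vial 0.65 [ 0.626 -0.025  0.029] [306. 182.]
tape 0.81 [ 0.518 -0.459  0.018] [456. 220.]
tape 0.28 [ 0.521 -0.031  0.057] [307. 217.]
mouse 0.73 [ 0.315 -0.481  0.022] [468. 292.]
timer 0.97 [0.43  0.406 0.03 ] [152. 250.]
```

View pics/scene1.png

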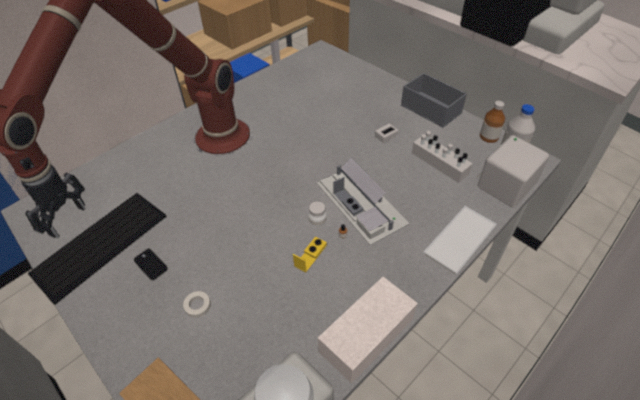

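View pics/top1.png

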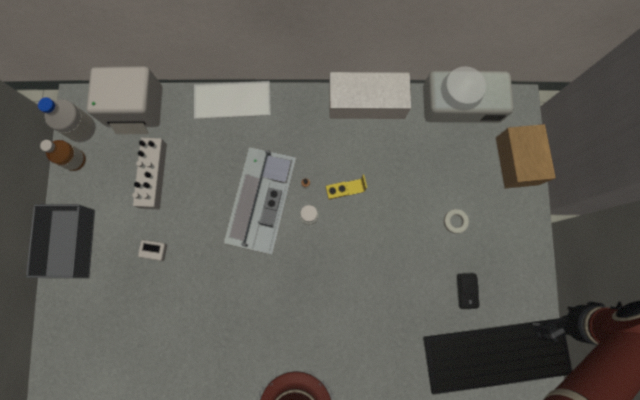

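```bash
python3 - <<'E'
import cv2
a=cv2.imread('pics/top1.png')[120:280,190:370]; cv2.imwrite('pics/topc.png',cv2.resize(a,None,fx=3.7,fy=3.7,interpolation=cv2.INTER_CUBIC))
a=cv2.imread('pics/scene1.png')[140:280,270:450]; cv2.imwrite('pics/scenec.png',cv2.resize(a,None,fx=4,fy=4,interpolation=cv2.INTER_CUBIC))
E
```

```text
(no output)
```

View pics/topc.png

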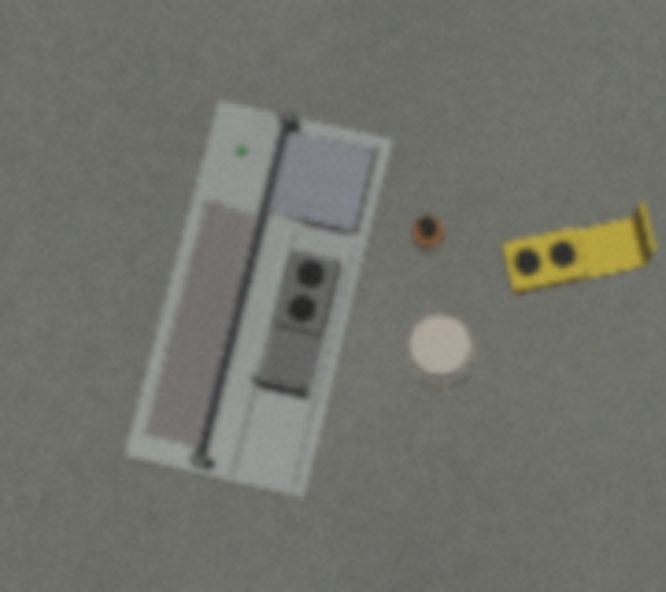

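View pics/scenec.png

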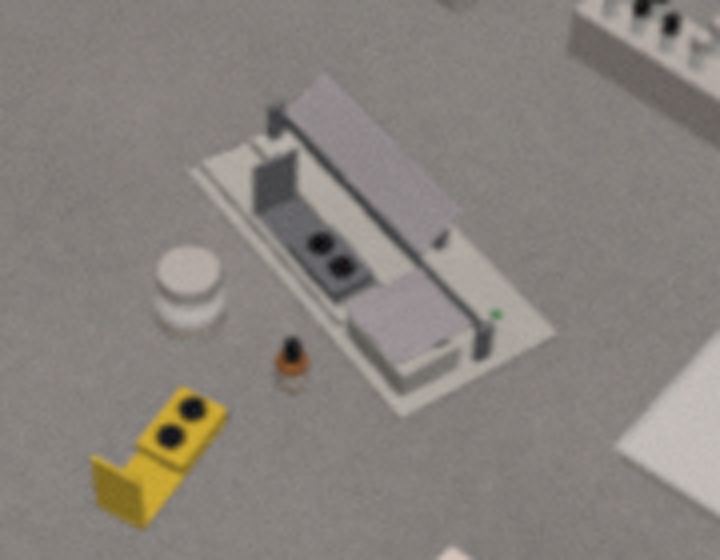

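The cartridge candidates are the grey one in the lane, at top (270,207) and scene (346,197), and a yellow one at top (346,189). The grey one fits the description: it lies in the lane with its nose towards the flap. The crops confirm this. Next I'll fit the bay pose.

```bash
cat > fit.py <<'E'
from h import *
from scipy.optimize import least_squares
def bay2w(b,X):
    X=np.asarray(X,float).reshape(-1,3); c,s=np.cos(b[2]),np.sin(b[2])
    return np.stack([b[0]+c*X[:,0]-s*X[:,1], b[1]+s*X[:,0]+c*X[:,1], X[:,2]],1)
def w2bay(b,W):
    W=np.asarray(W,float).reshape(-1,3); c,s=np.cos(b[2]),np.sin(b[2]); d=W[:,:2]-b[:2]
    return np.stack([c*d[:,0]+s*d[:,1],-s*d[:,0]+c*d[:,1],W[:,2]],1)
C=np.array([[88,109,6],[88,-36,6],[-207,-36,6],[-207,109,6]])/1e3
E
python3 - <<'E'
from fit import *
pt=get_image('top'); ps=get_image('scene')
ut=np.array([[218,100],[392,138],[303,496],[127,458]])/3.7+[190,120]
us=np.array([[556,331],[402,415],[190,170],[np.nan]*2])/4+[270,140]
def f(b):
    W=bay2w(b,C); r=np.concatenate([project(pt,W)-ut,(project(ps,W)-us)[:3]]); return r.ravel()
s=least_squares(f,[0.6,0.1,-0.2]); b=s.x; print(b,s.fun.round(1))
s2=least_squares(lambda b:f(b)[:8],b);s3=least_squares(lambda b:f(b)[8:],b); print(s2.x,s3.x)
np.save('bay.npy',b)
for p,n in((pt,'top'),(ps,'scene')):
    w=w2bay(b,cloud(p).reshape(-1,3))
    for q in ('cartridge','flap'):
        for r in silhouettes(p,q)[:2]:
            m=r['region'].ravel(); a=w[m]; a=a[~np.isnan(a[:,0])]
            print(n,q,round(r['p'],2),m.sum(),np.percentile(a,[2,50,98],axis=0).round(3).tolist())
            if q=='cartridge':
                t=a[(a[:,2]>.045)&(abs(a[:,1])<.03)]; print(' tab pts',len(t), t.mean(0).round(3) if len(t) else '', np.percentile(t,[5,95],axis=0).round(3).tolist() if len(t) else '')
    im=cv2.cvtColor(p['color'],cv2.COLOR_RGB2BGR); im=cv2.resize(im,None,fx=4,fy=4,interpolation=cv2.INTER_CUBIC)
    def L(pts,c):
        u=(project(p,bay2w(b,np.array(pts)/1e3))*4+1.5).round().astype(int); cv2.polylines(im,[u.reshape(-1,1,2)],True,c,1)
    L(C*1e3,(0,0,255)); L([[0,45,36],[-199,45,36],[-199,45,44],[76,45,44]],(0,255,0)); L([[0,-26,38],[66,-26,38],[66,40,38],[0,40,38]],(255,0,0))
    cs,sn=np.cos(.65),np.sin(.65)
    L([[x,45+d*cs-1.5*sn,36+d*sn+1.5*cs] for x,d in((-190,4),(-190,50),(-7,50),(-7,4))],(255,0,255))
    for xc in(-100,): L([[xc-55,-20,65],[xc-55,20,65],[xc-55,20,11],[xc-55,-20,11]],(0,255,255))
    im=im[480:1120,760:1480] if n=='top' else im[560:1120,1080:1800]
    cv2.imwrite(f'pics/fit_{n}.png',im[:600,:])
E
```

```text
[ 0.6295165   0.05894819 -0.21988548] [-0.4 -0.6 -0.  -0.5  0.5  0.2 -1.  -0.8  0.2 -0.4 -0.5  0.1 -1.6 -0.5]
[ 0.62829143  0.05834383 -0.21877654] [ 0.63124213  0.05968948 -0.22877397]
top cartridge 0.96 557 [[-0.01, -0.249, 0.0], [0.025, -0.197, 0.016], [0.058, -0.147, 0.056]]
 tab pts 0  
top cartridge 0.66 567 [[-0.133, -0.019, 0.006], [-0.08, 0.0, 0.021], [-0.026, 0.023, 0.064]]
 tab pts 27 [-0.132 -0.002  0.061] [[-0.133, -0.018, 0.049], [-0.129, 0.014, 0.069]]
top flap 0.62 278 [[-0.101, -0.134, 0.018], [-0.081, -0.112, 0.057], [-0.056, -0.09, 0.062]]
top flap 0.6 1770 [[-0.186, -0.019, 0.018], [-0.049, 0.054, 0.043], [0.063, 0.085, 0.068]]
scene cartridge 0.83 597 [[-0.007, -0.254, 0.001], [0.033, -0.202, 0.017], [0.067, -0.148, 0.058]]
 tab pts 0  
scene cartridge 0.23 368 [[-0.103, -0.137, -0.0], [-0.063, -0.117, 0.045], [-0.049, -0.074, 0.061]]
 tab pts 0  
scene flap 0.88 1333 [[-0.182, -0.022, 0.034], [-0.043, 0.052, 0.043], [0.065, 0.085, 0.068]]
```

View pics/fit_top.png

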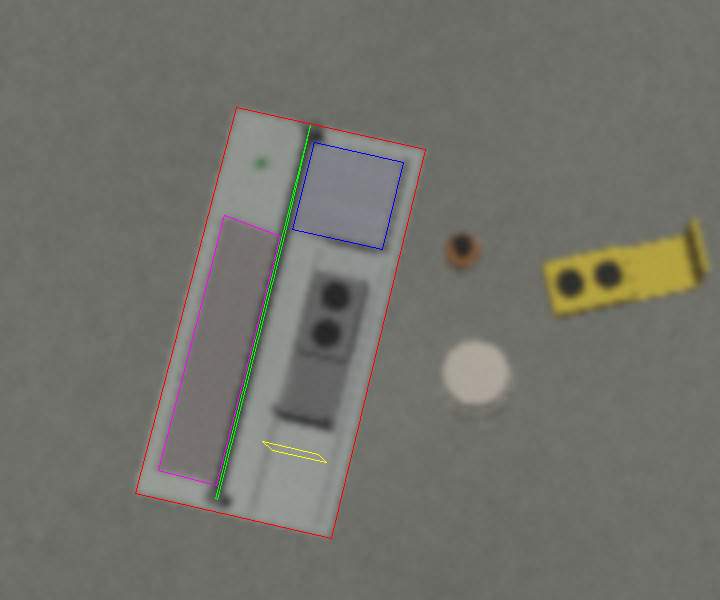

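View pics/fit_scene.png

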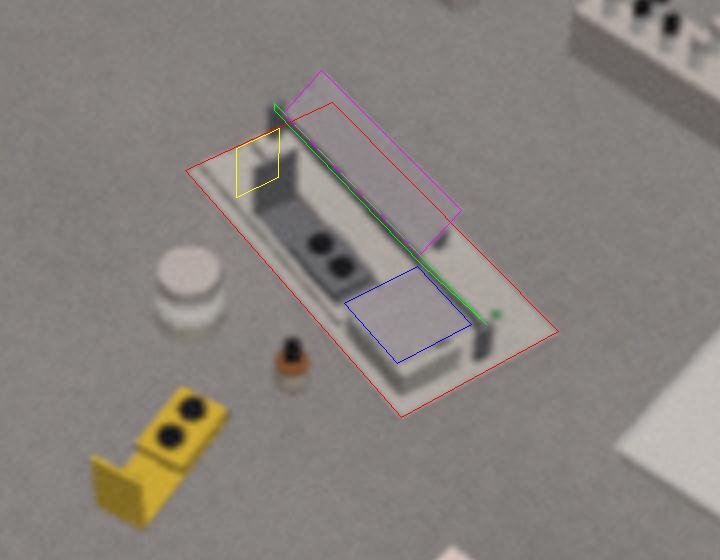

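The overlay fits to about 2 mm. The tab's rear face is near bay x = -133 mm, so the cartridge is at about -79. I plan to put the tool x axis along bay x, with one finger at y≈-4 behind the tab and the other at y≈73 on the paddle.

```bash
cat > go.py <<'E'
from fit import *
from scipy.spatial.transform import Rotation as R
import sys
b=np.load('bay.npy')
def report(bx=None,by=None,z=None):
    s=arm.get_state(); q=s['orientation']; r=R.from_quat(np.r_[q[1:],q[0]]); M=r.as_matrix()
    yaw=np.arctan2(M[1,0],M[0,0])
    print('t',round(s['time'],2),'tcp bay mm',(w2bay(b,s['position'])[0]*1e3).round(1),'yaw-bay deg',np.degrees(yaw-b[2]).round(2),'F bay',(R.from_euler('z',-b[2]).apply(s['contact_force'])).round(2),'w',round(s['gripper_width'],4),'tilt',np.degrees(np.arccos(-M[2,2])).round(2),'q',s['qpos'].round(2))
    if bx is not None:
        W=bay2w(b,np.array([[bx,by,z]])/1e3)[0]; print('delta tool cm',(M.T@(W-s['position'])*100).round(2),'twist',np.degrees(yaw-b[2]).round(1))
if __name__=='__main__': report(*map(float,sys.argv[1:]))
E
python3 go.py -158 34.5 150
```

```text
t 1.8 tcp bay mm [-219.2 -720.5  231.3] yaw-bay deg 36.02 F bay [-0.67 -0.65 -0.08] w 0.0853 tilt 0.0 q [ 1.14  0.61 -0.01  1.42  0.01  1.1  -0.04]
delta tool cm [ 49.36 -57.46   8.13] twist 36.0
```

```bash
python3 -m handwheel '[[[3,-2.8,0,2],[6,-5.6,0,4],[9,-8.4,0,6],[12,-11.2,0,8],[15,-14,0,10],[18,-16.8,0,12],[21,-19.6,0,14],[24,-22.4,0,16]]]' 6.2; python3 go.py -158 34.5 150
```

```text
time: 2.47
position: [0.3902, -0.2937, 0.2317]
orientation: [0.0, 0.998, 0.064, 0.0]
contact_force: [0.1, -0.2, 0.4]
gripper_width: 0.0619
t 2.47 tcp bay mm [-156.7 -396.4  231.7] yaw-bay deg 19.91 F bay [ 0.17 -0.2   0.37] w 0.0619 tilt 0.06 q [ 0.59  0.36  0.02  1.88 -0.01  0.9  -0.83]
delta tool cm [ 14.54 -40.56   8.16] twist 19.9
```

```bash
python3 -m handwheel '[[[1.4,-3.8,0,3],[2.8,-7.6,0,6],[4.2,-11.4,0,9],[5.6,-15.2,0,12],[7,-19,0,15],[8.4,-22.8,0,18],[9.8,-26.6,0,19.9],[11.2,-30.4,0,19.9]]]'; python3 go.py -158 34.5 150
```

```text
time: 3.13
position: [0.4616, 0.0225, 0.2318]
orientation: [-0.0, 0.994, -0.109, 0.001]
contact_force: [0.3, 0.2, 0.0]
gripper_width: 0.0622
t 3.13 tcp bay mm [-155.9  -72.2  231.8] yaw-bay deg 0.06 F bay [0.22 0.26 0.04] w 0.0622 tilt 0.07 q [-0.09  0.33 -0.    1.94  0.    0.87 -1.89]
delta tool cm [ -0.21 -10.67   8.18] twist 0.1
```

```bash
python3 -m handwheel '[[[0,-3.6,2,0],[-0.1,-7.2,5,0],[-0.2,-10.7,8,0],[-0.2,-10.7,10,0],[-0.2,-10.7,10,0]]]'; python3 go.py -158 34.5 60
python3 - <<'E'
from go import *
for n in('top','scene'):
    p=get_image(n); im=cv2.cvtColor(p['color'],cv2.COLOR_RGB2BGR)
    u,v=project(p,bay2w(b,[[-.12,.03,.06]]))[0].astype(int)
    cv2.imwrite(f'pics/pre_{n}.png',cv2.resize(im[v-65:v+65,u-80:u+80],None,fx=4.5,fy=4.5,interpolation=cv2.INTER_CUBIC))
E
```

```text
time: 3.55
position: [0.4795, 0.1284, 0.1273]
orientation: [0.001, 0.994, -0.105, -0.004]
contact_force: [-1.5, -0.7, 0.6]
gripper_width: 0.062
t 3.55 tcp bay mm [-161.6   35.1  127.3] yaw-bay deg 0.5 F bay [-1.32 -0.98  0.57] w 0.062 tilt 0.5 q [-0.29  0.53 -0.02  1.97  0.02  0.65 -2.1 ]
delta tool cm [0.41 0.04 6.72] twist 0.5
```

View pics/pre_top.png

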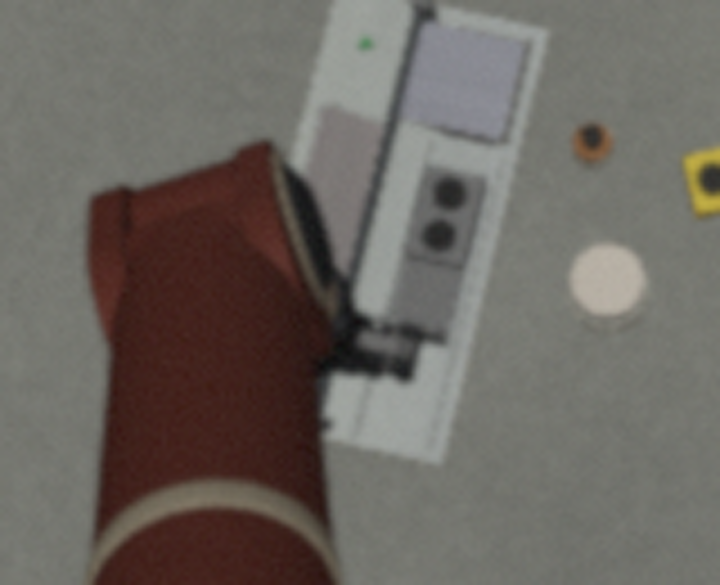

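View pics/pre_scene.png

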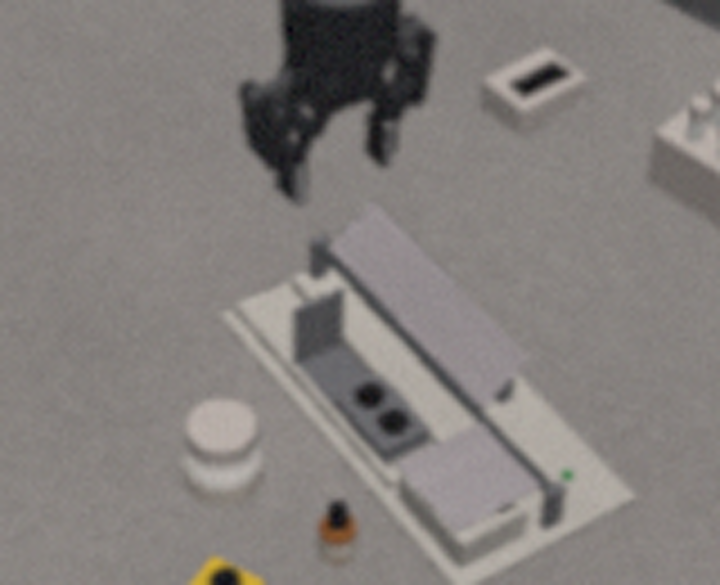

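The fingertips hang in line above the lane, behind the tab, and above the paddle. I'll check the finger extents in the depth cloud before descending.

```bash
python3 - <<'E'
from go import *
for n in('top','scene'):
    p=get_image(n); w=w2bay(b,cloud(p).reshape(-1,3))*1e3
    for nm,lo,hi in(('right',-30,20),('left',50,100)):
        for z0,z1 in((115,130),(130,145),(145,160)):
            m=(w[:,0]>-220)&(w[:,0]<-110)&(w[:,1]>lo)&(w[:,1]<hi)&(w[:,2]>z0)&(w[:,2]<z1)
            a=w[m]
            if len(a)>4: print(n,nm,z0,len(a),a.min(0).round(),a.max(0).round(),np.median(a,0).round())
E
python3 go.py -158 34.5 60
```

```text
scene right 130 6 [-157.  -10.  140.] [-147.    3.  145.] [-149.   -5.  143.]
scene right 145 26 [-167.  -13.  145.] [-144.    1.  159.] [-151.   -7.  153.]
scene left 130 7 [-166.   62.  139.] [-146.   66.  144.] [-157.   64.  141.]
scene left 145 28 [-168.   61.  146.] [-145.   77.  160.] [-151.   64.  152.]
t 3.75 tcp bay mm [-156.5   31.4  132.9] yaw-bay deg -0.04 F bay [-0.41 -0.09  0.01] w 0.0618 tilt 0.15 q [-0.28  0.52 -0.02  1.97  0.02  0.65 -2.1 ]
delta tool cm [-0.17 -0.31  7.29] twist -0.0
```

```bash
python3 -m handwheel '[[[0,-0.2,1.5,0],[0,-0.2,3,0],[0,-0.2,4.5,0],[0,-0.2,6,0],[0,-0.2,6.3,0],[0,-0.2,6.3,0],[0,-0.2,6.3,0]]]'; python3 go.py -158 34.5 34
```

```text
time: 4.33
position: [0.4841, 0.1266, 0.0698]
orientation: [-0.0, 0.994, -0.109, 0.001]
contact_force: [-0.0, 0.1, 1.4]
gripper_width: 0.0618
t 4.33 tcp bay mm [-156.7   34.3   69.8] yaw-bay deg 0.03 F bay [-0.03  0.09  1.36] w 0.0618 tilt 0.15 q [-0.29  0.62 -0.02  2.02  0.02  0.5  -2.11]
delta tool cm [-0.14 -0.01  3.58] twist 0.0
```

```bash
python3 -m handwheel '[[[0,0,0.5,0],[0,0,1,0],[0,0,1.5,0],[0,0,2,0],[0,0,2.4,0],[0,0,2.4,0],[0,0,2.4,0]]]'; python3 go.py -158 34.5 34
```

```text
time: 4.92
position: [0.4833, 0.1275, 0.0443]
orientation: [-0.0, 0.994, -0.109, 0.0]
contact_force: [-0.3, 0.5, 2.6]
gripper_width: 0.0621
t 4.92 tcp bay mm [-157.6   35.1   44.3] yaw-bay deg 0.13 F bay [-0.36  0.38  2.61] w 0.0621 tilt 0.03 q [-0.29  0.67 -0.02  2.03  0.02  0.44 -2.11]
delta tool cm [-0.04  0.06  1.03] twist 0.1
```

```bash
python3 -m handwheel '[[[0,0,0.3,0],[0,0,0.6,0],[0,0,0.9,0],[0,0,1,0],[0,0,1,0],[0,0,1,0]]]'; python3 go.py -158 34.5 34
python3 - <<'E'
from go import *
p=get_image('scene'); w=w2bay(b,cloud(p).reshape(-1,3))*1e3
im=cv2.cvtColor(p['color'],cv2.COLOR_RGB2BGR)
u,v=project(p,bay2w(b,[[-.08,.03,.06]]))[0].astype(int)
cv2.imwrite('pics/press.png',cv2.resize(im[v-65:v+65,u-80:u+80],None,fx=4.5,fy=4.5,interpolation=cv2.INTER_CUBIC))
# plate slope from depth: paddle and cover
for nm,x0,x1,y0,y1 in(('paddle',-120,-15,55,92),('cover',5,60,-30,35)):
    m=(w[:,0]>x0)&(w[:,0]<x1)&(w[:,1]>y0)&(w[:,1]<y1)&(w[:,2]>28)&(w[:,2]<95); a=w[m]
    k=np.polyfit(a[:,1],a[:,2],1); print(nm,m.sum(),k, 'slope rad',np.arctan(k[0]))
E
```

```text
time: 5.42
position: [0.4836, 0.1281, 0.0345]
orientation: [-0.001, 0.994, -0.108, 0.001]
contact_force: [2.2, 3.1, 5.4]
gripper_width: 0.0619
t 5.42 tcp bay mm [-157.5   35.6   34.5] yaw-bay deg 0.16 F bay [1.47 3.46 5.41] w 0.0619 tilt 0.1 q [-0.29  0.69 -0.02  2.04  0.02  0.41 -2.11]
delta tool cm [-0.05  0.11  0.05] twist 0.2
paddle 312 [ 0.10436043 32.98537013] slope rad 0.10398401747890283
cover 220 [1.03761478e-02 5.55695785e+01] slope rad 0.01037577544696084
```

View pics/press.png

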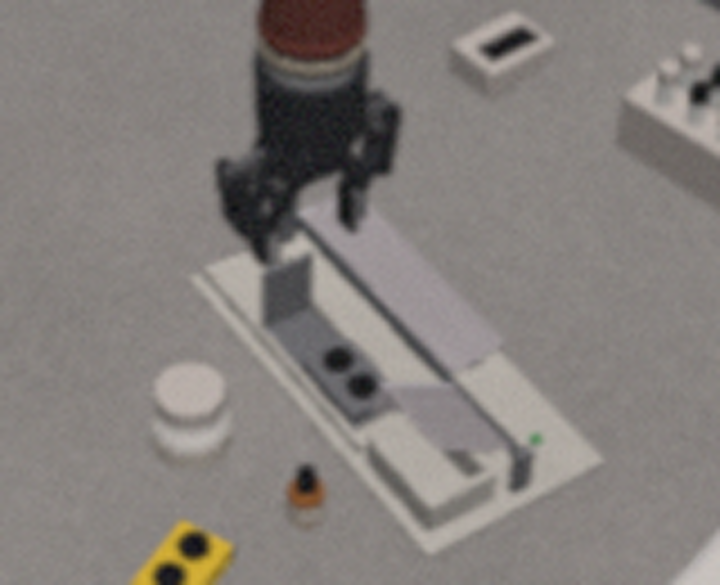

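The flap is open to about 0.55 rad. I'll press a little deeper and then push slowly.

```bash
python3 -m handwheel '[[[0,0,0.2,0],[0,0,0.2,0],[0.4,0,0.2,0],[0.8,0,0.2,0],[1.2,0,0.2,0],[1.6,0,0.2,0],[2,0,0.2,0],[2.4,0,0.2,0]]]'; python3 go.py -54 34.5 33
python3 -m handwheel '[[[0.4,0,0,0],[0.8,0,0,0],[1.2,0,0,0],[1.6,0,0,0],[2,0,0,0],[2.4,0,0,0],[2.8,0,0,0],[2.8,0,0,0]]]'; python3 go.py -54 34.5 33
cat > look.py <<'E'
from go import *
n=sys.argv[1]
p=get_image('scene'); w=w2bay(b,cloud(p).reshape(-1,3))*1e3
im=cv2.cvtColor(p['color'],cv2.COLOR_RGB2BGR)
u,v=project(p,bay2w(b,[[-.03,.02,.06]]))[0].astype(int)
cv2.imwrite(f'pics/{n}.png',cv2.resize(im[v-65:v+65,u-80:u+80],None,fx=4.5,fy=4.5,interpolation=cv2.INTER_CUBIC))
m=(w[:,0]>-190)&(w[:,0]<-10)&(w[:,1]>52)&(w[:,1]<92)&(w[:,2]>28)&(w[:,2]<48); a=w[m]
k=np.polyfit(a[:,1],a[:,2],1); print('paddle n',len(a),'slope',np.arctan(k[0]).round(3))
E
python3 look.py push1
```

```text
time: 6.13
position: [0.4978, 0.1221, 0.0318]
orientation: [0.002, 0.994, -0.107, -0.009]
contact_force: [-12.6, 3.0, 16.3]
gripper_width: 0.0618
t 6.13 tcp bay mm [-142.4   32.9   31.8] yaw-bay deg 0.34 F bay [-12.96   0.19  16.26] w 0.0618 tilt 1.04 q [-0.27  0.71 -0.02  1.99  0.03  0.46 -2.09]
delta tool cm [ 8.83 -0.11 -0.27] twist 0.3
time: 6.8
position: [0.5242, 0.1163, 0.0319]
orientation: [0.002, 0.994, -0.107, -0.01]
contact_force: [-13.9, 2.4, 16.0]
gripper_width: 0.0619
t 6.8 tcp bay mm [-115.3   33.    31.9] yaw-bay deg 0.34 F bay [-14.11  -0.68  16.  ] w 0.0619 tilt 1.15 q [-0.24  0.73 -0.03  1.92  0.03  0.51 -2.07]
delta tool cm [ 6.13 -0.11 -0.23] twist 0.3
paddle n 403 slope -0.006
```

View pics/push1.png

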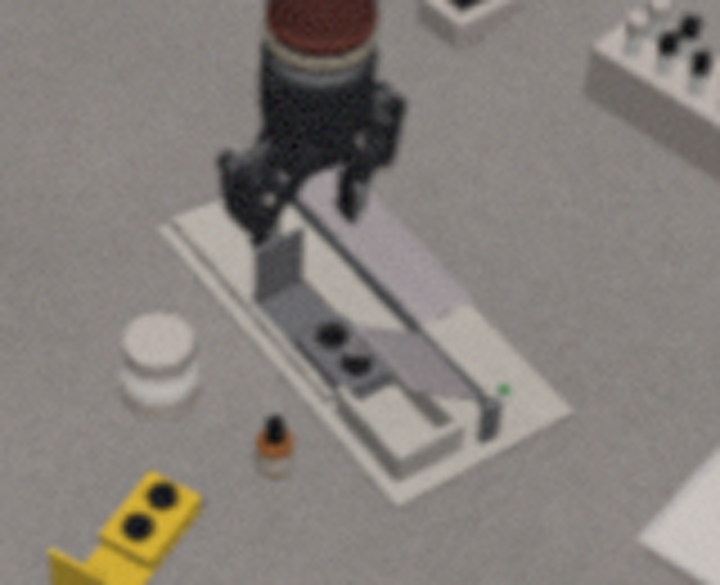

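The flap is fully open on its stop and the cartridge is moving. I'm pressing harder than needed (16 N), so I'll ease off 2 mm and continue.

```bash
python3 -m handwheel '[[[0,0,-0.1,0],[0,0,-0.2,0],[0,0,-0.2,0]]]'; python3 go.py -54 34.5 33
```

```text
time: 7.1
position: [0.5285, 0.1149, 0.0335]
orientation: [0.002, 0.994, -0.108, -0.005]
contact_force: [-3.8, 0.3, 4.7]
gripper_width: 0.0618
t 7.1 tcp bay mm [-110.8   32.6   33.5] yaw-bay deg 0.17 F bay [-3.81 -0.54  4.65] w 0.0618 tilt 0.64 q [-0.24  0.73 -0.02  1.92  0.03  0.51 -2.07]
delta tool cm [ 5.68 -0.17 -0.01] twist 0.2
```

```bash
python3 -m handwheel '[[[0.4,-0.05,0,0],[0.8,-0.1,0,0],[1.2,-0.1,0,0],[1.6,-0.1,0,0],[2,-0.1,0,0],[2.4,-0.1,0,0],[2.8,-0.1,0,0],[2.8,-0.1,0,0]]]'; python3 go.py -54 34.5 33;python3 look.py push2
```

```text
time: 7.77
position: [0.562, 0.1099, 0.0342]
orientation: [0.001, 0.994, -0.109, 0.0]
contact_force: [-4.4, -1.2, 3.6]
gripper_width: 0.0621
t 7.77 tcp bay mm [-77.   35.   34.2] yaw-bay deg 0.05 F bay [-4.   -2.13  3.62] w 0.0621 tilt 0.06 q [-0.22  0.75 -0.03  1.83  0.04  0.55 -2.05]
delta tool cm [2.3  0.05 0.12] twist 0.1
paddle n 314 slope 0.082
```

View pics/push2.png

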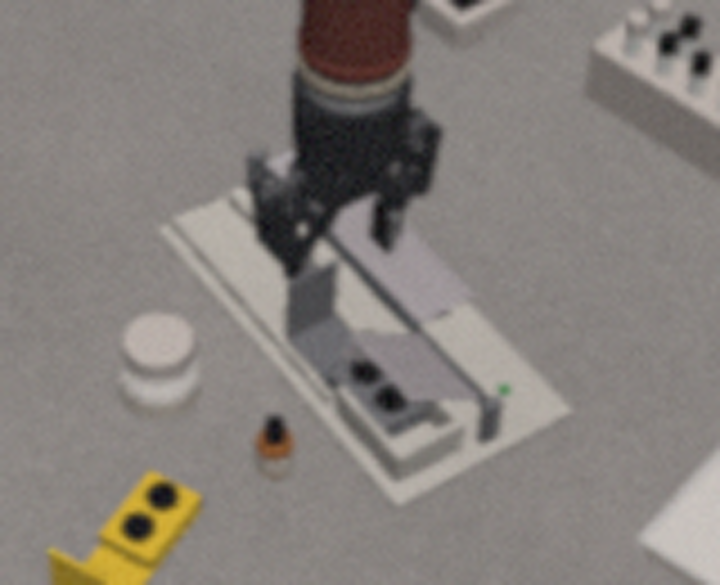

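```bash
python3 -m handwheel '[[[0.3,0,0.05,0],[0.6,0,0.05,0],[0.9,0,0.05,0],[1.2,0,0.05,0],[1.5,0,0.05,0],[1.8,0,0.05,0],[1.8,0,0.05,0],[1.8,0,0.05,0]]]'; python3 go.py -54 34.5 33.5
```

```text
time: 8.48
position: [0.578, 0.1066, 0.0338]
orientation: [0.0, 0.994, -0.109, -0.001]
contact_force: [-4.8, -0.3, 5.3]
gripper_width: 0.0619
t 8.48 tcp bay mm [-60.7  35.3  33.8] yaw-bay deg 0.1 F bay [-4.59 -1.38  5.33] w 0.0619 tilt 0.12 q [-0.2   0.77 -0.03  1.79  0.04  0.59 -2.04]
delta tool cm [0.67 0.08 0.03] twist 0.1
```

```bash
python3 -m handwheel '[[[0.1,0,0,0],[0.2,0,0,0],[0.2,0,0,0]]]'; python3 go.py -54 34.5 33.5; python3 -m handwheel '[[[0.1,0,0,0],[0.2,0,0,0],[0.2,0,0,0]]]'; python3 go.py -54 34.5 33.5; python3 look.py push3
```

```text
time: 8.73
position: [0.5791, 0.1063, 0.0338]
orientation: [0.001, 0.994, -0.109, -0.002]
contact_force: [-7.7, -0.7, 6.5]
gripper_width: 0.0617
t 8.73 tcp bay mm [-59.6  35.3  33.8] yaw-bay deg 0.09 F bay [-7.32 -2.36  6.46] w 0.0617 tilt 0.23 q [-0.2   0.77 -0.03  1.78  0.04  0.59 -2.04]
delta tool cm [0.56 0.08 0.02] twist 0.1
time: 8.98
position: [0.5812, 0.1059, 0.0338]
orientation: [0.001, 0.994, -0.109, -0.002]
contact_force: [-6.0, -0.4, 5.9]
gripper_width: 0.062
t 8.98 tcp bay mm [-57.4  35.3  33.8] yaw-bay deg 0.1 F bay [-5.75 -1.65  5.86] w 0.062 tilt 0.21 q [-0.2   0.77 -0.03  1.78  0.04  0.59 -2.04]
delta tool cm [0.34 0.08 0.02] twist 0.1
paddle n 299 slope 0.065
```

View pics/push3.png

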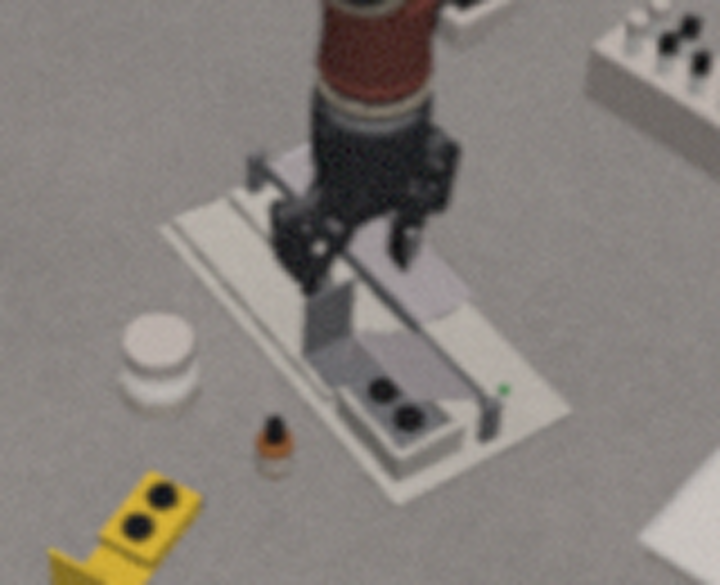

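Almost home, with about 3 mm left. I'll continue in small steps and watch for the force to rise at the stop.

```bash
for i in 1 ; do python3 -m handwheel '[[[0.1,0,0,0],[0.15,0,0,0],[0.15,0,0,0]]]' >/dev/null; python3 go.py; done; python3 -m handwheel '[[[0.1,0,0,0],[0.15,0,0,0],[0.15,0,0,0]]]'>/dev/null; python3 go.py
```

```text
t 9.28 tcp bay mm [-56.1  35.2  33.8] yaw-bay deg 0.1 F bay [-6.97 -1.53  6.02] w 0.062 tilt 0.23 q [-0.2   0.78 -0.03  1.77  0.04  0.6  -2.04]
t 9.53 tcp bay mm [-54.5  35.2  33.7] yaw-bay deg 0.1 F bay [-6.71 -2.79  5.35] w 0.062 tilt 0.23 q [-0.2   0.78 -0.03  1.77  0.04  0.6  -2.04]
```

```bash
python3 -m handwheel '[[[0.1,0,0,0],[0.1,0,0,0],[0.1,0,0,0]]]' >/dev/null; python3 go.py;  python3 -m handwheel '[[[0.1,0,0,0],[0.1,0,0,0],[0.1,0,0,0]]]'>/dev/null; python3 go.py; cat > nose.py <<'E'
from go import *
# tab position from depth: scene+top
for n in('scene','top'):
    p=get_image(n); w=w2bay(b,cloud(p).reshape(-1,3))*1e3
    m=(abs(w[:,1])<17)&(w[:,2]>30)&(w[:,2]<62)&(w[:,0]>-60)&(w[:,0]<-25)
    print(n,m.sum(),np.percentile(w[m,0],[10,50,90]).round(1) if m.sum() else '')
E
python3 nose.py
```

```text
t 9.78 tcp bay mm [-53.6  35.2  33.8] yaw-bay deg 0.1 F bay [-4.92 -1.99  7.39] w 0.062 tilt 0.23 q [-0.2   0.78 -0.03  1.77  0.04  0.6  -2.04]
t 10.03 tcp bay mm [-52.6  35.2  33.8] yaw-bay deg 0.1 F bay [-6.85 -1.26  6.69] w 0.0622 tilt 0.23 q [-0.2   0.78 -0.03  1.76  0.04  0.6  -2.04]
scene 72 [-42.5 -37.8 -36. ]
top 0
```

```bash
python3 -m handwheel '[[[0.1,0,0,0],[0.1,0,0,0],[0.1,0,0,0]]]' >/dev/null; python3 go.py;  python3 -m handwheel '[[[0.1,0,0,0],[0.1,0,0,0],[0.1,0,0,0]]]'>/dev/null; python3 go.py; python3 nose.py; python3 look.py push4
```

```text
t 10.38 tcp bay mm [-52.1  35.2  33.7] yaw-bay deg 0.09 F bay [-6.81 -1.44  6.84] w 0.0623 tilt 0.29 q [-0.2   0.78 -0.03  1.76  0.04  0.61 -2.03]
t 10.63 tcp bay mm [-52.1  35.2  33.7] yaw-bay deg 0.07 F bay [-9.12 -1.23  8.52] w 0.0619 tilt 0.41 q [-0.19  0.78 -0.03  1.76  0.04  0.61 -2.03]
scene 70 [-44.  -37.4 -36. ]
top 1 [-59.6 -59.6 -59.6]
paddle n 293 slope 0.064
```

View pics/push4.png

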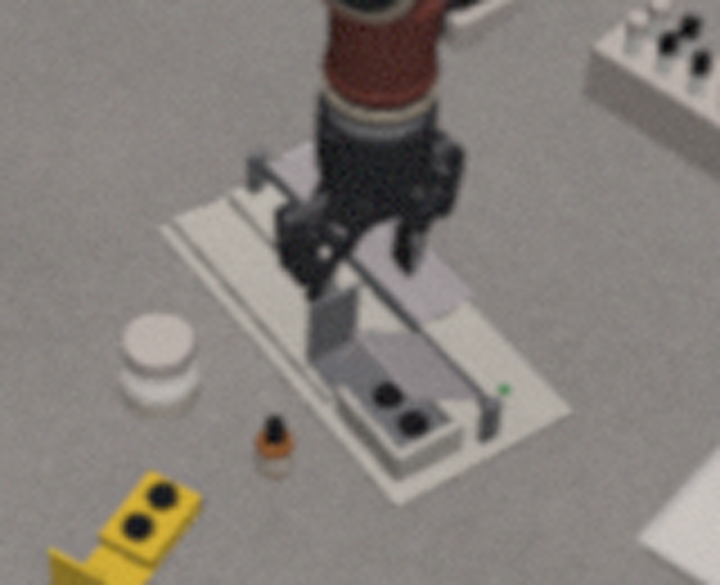

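```bash
python3 -m handwheel '[[[0.1,0,0,0],[0.1,0,0,0],[0.1,0,0,0]]]' >/dev/null; python3 go.py
```

```text
t 11.03 tcp bay mm [-52.2  35.2  33.7] yaw-bay deg 0.07 F bay [-11.05  -2.12  10.7 ] w 0.0619 tilt 0.53 q [-0.19  0.78 -0.03  1.76  0.04  0.61 -2.03]
```

It's home: the motion stalled at TCP x = -52 mm with the force rising. I'll back off while holding the flap, then raise slowly.

```bash
python3 -m handwheel '[[[-0.2,0,0,0],[-0.4,0,0,0],[-0.7,0,0,0],[-1,0,0,0],[-1.2,0,0,0],[-1.2,0,0,0]]]' >/dev/null; python3 go.py; python3 nose.py; python3 look.py back
```

```text
t 11.53 tcp bay mm [-57.4  36.5  34.8] yaw-bay deg 0.07 F bay [2.5  0.46 4.7 ] w 0.0618 tilt 0.34 q [-0.2   0.77 -0.03  1.78  0.04  0.58 -2.04]
scene 78 [-48.9 -37.9 -35.4]
top 0 
paddle n 297 slope 0.089
```

View pics/back.png

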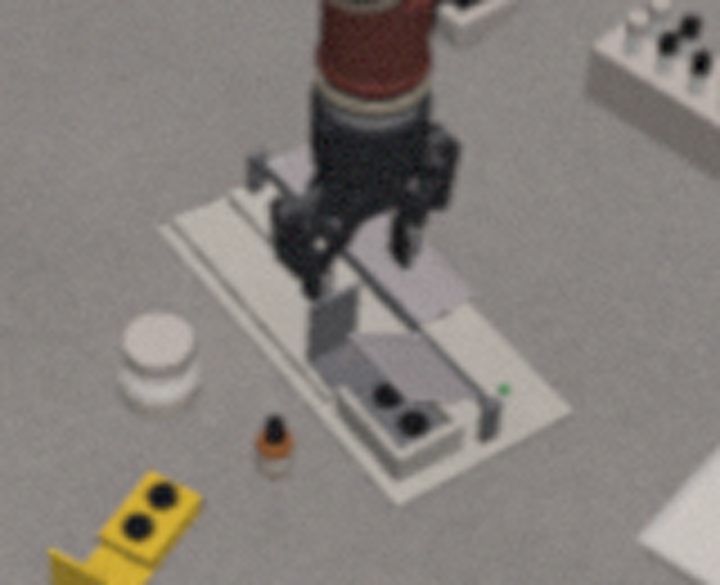

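The cartridge stayed home, with the tab in the same pixels and a gap behind it. Now I'll raise slowly so the flap closes gently.

```bash
python3 -m handwheel '[[[-0.2,0,-0.2,0],[-0.2,0,-0.5,0],[-0.2,0,-0.8,0],[-0.2,0,-1.1,0],[-0.2,0,-1.4,0],[-0.2,0,-1.7,0],[-0.2,0,-2,0],[-0.2,0,-2.3,0]]]'; python3 -m handwheel '[[[0,0,-0.3,0],[0,0,-0.6,0],[0,0,-0.9,0],[0,0,-1.5,0],[0,0,-3,0],[0,0,-5,0],[0,0,-7,0],[0,0,-9,0]]]'; python3 -m handwheel '[[[-2,0,-2,0],[-4,0,-3,0],[-6,0,-3,0],[-8,0,-3,0],[-8,0,-3,0],[-8,0,-3,0]]]'; python3 look.py end; python3 nose.py; python3 go.py
```

```text
time: 12.35
position: [0.5761, 0.1084, 0.0568]
orientation: [-0.0, 0.994, -0.108, -0.001]
contact_force: [0.1, -0.4, -0.1]
gripper_width: 0.0622
time: 13.02
position: [0.5767, 0.1077, 0.148]
orientation: [-0.0, 0.994, -0.109, -0.0]
contact_force: [-0.3, -0.1, -0.2]
gripper_width: 0.0621
time: 13.52
position: [0.4982, 0.1254, 0.1775]
orientation: [-0.0, 0.994, -0.108, 0.0]
contact_force: [0.9, -0.7, 0.8]
gripper_width: 0.0618
paddle n 130 slope 0.316
scene 62 [-39.2 -37.6 -35.4]
top 27 [-42.9 -42.3 -41.1]
t 13.67 tcp bay mm [-140.8   35.7  177.1] yaw-bay deg 0.07 F bay [ 0.69  0.11 -0.57] w 0.0621 tilt 0.08 q [-0.26  0.47 -0.04  1.88  0.02  0.79 -2.1 ]
```

View pics/end.png

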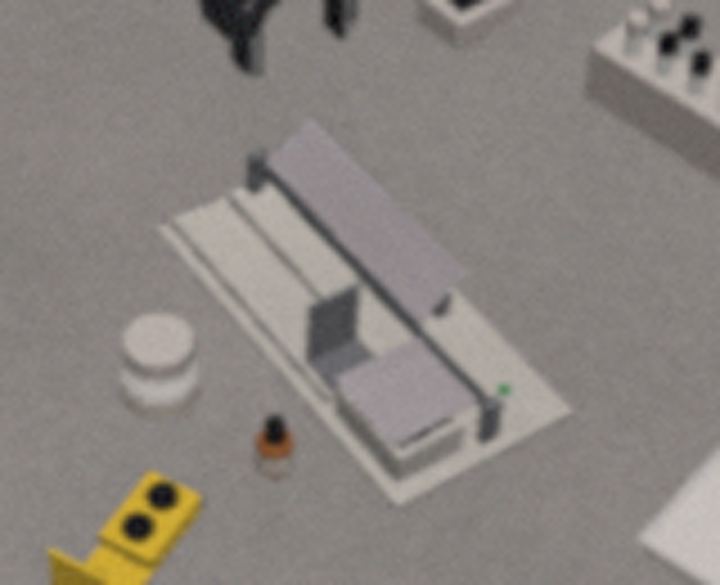

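```bash
python3 - <<'E'
from go import *
p=get_image('scene'); w=w2bay(b,cloud(p).reshape(-1,3))*1e3
for nm,x0,x1,y0,y1 in(('paddle',-180,-20,52,82),('cover',6,60,-22,35)):
    m=(w[:,0]>x0)&(w[:,0]<x1)&(w[:,1]>y0)&(w[:,1]<y1)&(w[:,2]>25)&(w[:,2]<95); a=w[m]
    k=np.polyfit(a[:,1],a[:,2],1); print(nm,len(a),np.arctan(k[0]).round(3))
for q in('cup','vial','timer','tape','mouse','rack'):
    r=recognise(p,q)[:1]; print(q,[x['location'].round(3) if hasattr(x['location'],'round') else np.round(x['location'],3) for x in r])
arm.finish_job()
E
```

```text
paddle 520 0.639
cover 276 0.003
cup [array([ 0.542, -0.043,  0.047])]
vial []
timer [array([0.441, 0.402, 0.031])]
tape [array([ 0.526, -0.461,  0.019])]
mouse [array([ 0.334, -0.483,  0.024])]
rack [array([0.667, 0.408, 0.047])]
the job is handed in; nothing more can be done
```

I loaded the cartridge and handed the job in at about 14 s on the robot's clock. `finish_job` reports no verdict, so the result below rests on my own checks.

**What I did:** One fingertip held the paddle down, with the flap between about 0.55 and 0.65 rad throughout the push. The other fingertip pushed the grey cartridge by its tab until it stalled on the stop: the tool stopped advancing while the push force rose to 11 N. I backed off with the flap still held, raised slowly so it closed, and moved clear.

**Last checks:**
- **Cartridge home:** depth readings put the tab's rear face at about -42 mm and its front face at about -38 mm in the bay frame. Both match the home position.
- **Flap shut:** the cover measured level (0.003 rad) and the paddle sloped 0.64 rad, against 0.65 when shut.
- **Bystanders:** cup, timer, tape, mouse and rack were within about 5 mm of where they started.

**Missed or off:**
- **Vial:** the recogniser did not find it in the last check, but it shows standing in the last picture, in the same pixels as during the push.
- **Paddle slope:** one reading after the release gave 0.316 rad because my height window cut off part of the plate. The wider one gave the 0.64.
- **Pressing force:** early in the push I pressed the paddle onto its stop with about 16 N, more than needed, and then eased off to about 5 N.

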